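Set the cork length gauge to the sample cork

TASK

Set up the green dial gauge on the sample cork (the one lying on its side): lay it in the steel vee rest between anvil and plunger, then turn only the large black outer knob until the needle stands in the orange sector, leaving the small inner knob as it was. Next turn only the small silver inner knob, the outer one standing still, until the needle stands in the green zero band, then swing the red-ball lever round to its stop to clamp the slide, with the needle still in the green. Never run the needle to the far end of the dial, and leave the standing corks, tumbler, nail tin and folding rule where they are.

Things in the scene. Friction and masses are not known exactly. Their poses are not given: they have to be found in the camera images.
- gauge: Green bench comparator, fixed; bed 300 x 100 mm, top 18 mm up. Origin on the bench under it. +y runs along the slide to the anvil (post 61 mm high), -x is the front (lever), z up. Along y: anvil face +95 to +105 mm, vee rest +59 to +93, dial case (64 mm wide, 58 mm high) at -10 when set, up to 23 mm lower at the start, knobs on a 98 x 60 mm box 60 mm high at -130. Only the knobs top 66 mm.
- cork_rest (a point): Where the cork's centre lies when it rests in the vee, one end against the anvil (moves with the anvil): 44 mm up, axes as the gauge's, cork along y. The steel vee is 21 mm wide (less than the cork), 34 mm long, edges 36 mm up; bed beside it 18 mm high. A cork left a few mm short of the anvil is pushed up to it by the plunger, whose tip starts 8 mm or more clear of it.
- sample_cork_mid (a point): Centre of the sample cork (half-way up): cork of 24 mm diameter and 42 mm length, lying on its side on the bench, light, can roll. Its axis is its own y. Two more corks like it stand on end and are not to be used.
- outer_knob (a point): Centre of the large black fluted outer (coarse) knob: 54 mm diameter, from 74 to 92 mm over the bench, upright axis; its centre is 83 mm up. Free air round it down to the drive box at 60 mm.
- inner_knob (a point): Centre of the grip of the small silver fluted inner (fine) knob on the same upright axis, on top of the outer one: 23 mm diameter, from 94 to 121 mm over the bench; this point is 108 mm up. Touching the black knob below would turn it.
- inner_mark (a point): Point on the rim of the top of the inner knob, 10 mm from its axis, at the red index line; it travels with the inner knob.
- coarse (a joint): Angle of the outer knob, rad, growing clockwise seen from above; stays where it is left (friction about 0.06 N m). Clockwise moves the dial with its plunger towards the anvil, 12 mm per rad. Starts between -1.9 and -1.1.
- fine (a joint): Angle of the inner knob, rad, growing clockwise seen from above, stops at -2.4 and 2.4, friction about 0.04 N m. Clockwise draws the anvil towards the plunger by the rod at the back of the bed, 2 mm per rad. Starts between -1.3 and -0.7. With the cork held between both, the needle reads 0.3 x (12 x coarse + 2 x fine) rad, up to its ends.
- needle (a joint): Angle of the red needle, rad, growing clockwise seen from above; 0 points to the gauge's +x (away from the robot), the middle of the green band (-0.15 to 0.15). Orange sector: -1.15 to -0.30, before the green. It rests at -1.5 with the plunger free, turns 0.3 rad per mm the sprung plunger (1 to 2 N) is pushed in; the far end of the dial is 1.5.
- dial (a point): Centre of the white dial face (57 mm wide), 57 mm over the bench; it travels with the slide.
- clamp (a joint): Angle of the clamp lever, rad: 0 released, 1.4 at its stop (slide clamped); starts below 0.15; turns clockwise seen from above, about the upright line through clamp_pivot; stays where it is left (friction about 0.08 N m).
- clamp_ball (a point): Centre of the red ball (21 mm diameter) on the end of the clamp lever, 52 mm over the bench, 42 mm from the pivot line.
- clamp_pivot (a point): Point on the lever's upright pivot line at the height of the ball, at the front of the bed.
- cork_a: Standing cork, 24 mm diameter, 42 mm high, loose; origin under its middle. Leave it alone.
- cork_b: Another standing cork, the same size. Leave it alone.
- tumbler: Drinking glass, 81 mm wide, 103 mm high, beyond the vice; origin under its middle. Leave it alone.
- nails: Open tin of nails, 74 mm wide, 61 mm high, behind the gauge's knob end; origin under its middle. Leave it alone.
- rule: Closed yellow folding rule, 211 x 19 x 17 mm, lying at the left front of the bench; origin under its middle. Leave it alone.
- sample_cork: The same sample cork; origin under its middle as it lies, axes as sample_cork_mid. Use sample_cork_mid for its centre.

How it is judged:
On the way, in this order (a step that is already met when the one before it is completed fails the run):
1. the sample cork lies in the vee rest, let go (x of sample_cork_mid in the frame of cork_rest between -0.004 and 0.004 m and y of sample_cork_mid in the frame of cork_rest between -0.012 and 0.004 m and z of sample_cork_mid in the frame of cork_rest between -0.004 and 0.004 m and angle between the y axis of sample_cork_mid and the y axis of cork_rest, either way round below 0.12 rad and contact force between the fingers and sample_cork below 0.05 N), for 0.2 s.
2. the needle has been brought into the orange sector with the outer knob, the inner knob still as it was (value of joint needle between -1.15 and -0.3 rad and distance of inner_mark from where it was at the start of the episode below 0.0015 m and velocity of joint coarse between -0.2 and 0.2 rad/s and x of sample_cork_mid in the frame of cork_rest between -0.004 and 0.004 m and y of sample_cork_mid in the frame of cork_rest between -0.004 and 0.004 m and z of sample_cork_mid in the frame of cork_rest between -0.004 and 0.004 m and angle between the y axis of sample_cork_mid and the y axis of cork_rest, either way round below 0.12 rad), for 0.3 s.
3. the inner knob has been turned until the needle stands in the green band (value of joint needle between -0.15 and 0.15 rad and distance of inner_mark from where it was at the start of the episode above 0.002 m), for 0.3 s.
4. the clamp lever is at its stop with the needle still in the green (value of joint needle between -0.15 and 0.15 rad and value of joint clamp above 1.2 rad), for 0.2 s.
At the end, for the whole second after the job is handed in: The sample cork lies in the vee rest against the anvil (within 4 mm and 0.12 rad), the needle is still within 0.15 rad of zero (green band), the inner knob has been turned (rim mark over 2 mm from its start) and the clamp lever is past 1.2 rad of its 1.4 (all of step 4 and x of sample_cork_mid in the frame of cork_rest between -0.004 and 0.004 m and y of sample_cork_mid in the frame of cork_rest between -0.004 and 0.004 m and z of sample_cork_mid in the frame of cork_rest between -0.004 and 0.004 m and angle between the y axis of sample_cork_mid and the y axis of cork_rest, either way round below 0.12 rad and distance of inner_mark from where it was at the start of the episode above 0.002 m and velocity of joint needle between -0.05 and 0.05 rad/s); the robot touches nothing.
It fails at once if both knobs turn at the same time (each faster than 0.2 rad/s) ((velocity of joint coarse above 0.2 rad/s or velocity of joint coarse below -0.2 rad/s) and (velocity of joint fine above 0.2 rad/s or velocity of joint fine below -0.2 rad/s)).
It fails at once if the needle is driven to the far end of the dial (past 1.4 rad) (value of joint needle above 1.4 rad).
It fails at once if a standing cork is knocked over or moved more than 30 mm (distance of any of cork_a, cork_b from where it was at the start of the episode above 0.03 m or angle between any of cork_a, cork_b's own z axis and vertical above 0.5 rad).
It fails at once if the tumbler, the nail tin or the rule is moved more than 20 mm (distance of any of tumbler, nails, rule from where it was at the start of the episode above 0.02 m).
It also fails if it takes over 72 s, if anything falls off the work surface, if the arm or the gripper's body presses on something with over 40 N, if the wrist force passes 120 N, or if a joint passes its speed limit or range.

ROBOT

A 6-joint arm with a two-finger parallel gripper is mounted at the origin on a cart in front of the work surface, level with it; the furniture and walls round the work are solid. World frame = base frame: x ahead of the robot, y to its left, z up, the work surface at z = 0. Lengths are in m, angles in rad, forces in N, time in s.
With the tool pointing down it reaches from about 0.4 to 0.925 m from the base axis. Payload 12.5 kg.
Tool frame: the origin (TCP) lies midway between the tips of the shut fingers; the grasp point (between the pads) lies 19 mm behind it; z points along the fingers, y is the line along which they close (so a half turn about z gives the same grasp; the last joint's range is limited). The gripper opens to 95 mm and grips with 3 to 60 N. Pads are 20 mm wide; open, the fingers measure 119 mm over their backs; the gripper's body (75 mm by 180 mm) begins 59 mm behind the grasp point.
Start: joints at [1.159, 0.491, 1.559, -0, 1.092, -0.106], TCP at [0.188, 0.596, 0.215] pointing down, gripper open.
Joint ranges: [-3.1, 3.1], [-0.84, 2.19], [0.05, 2.79], [-1.13, 4.28], [0.06, 2.93], [-2.69, 2.69]. Speed limits (rad/s): [2.22, 2.22, 2.79, 3.14, 3.14, 3.14].

INTERFACE

Orientations are given as [roll, pitch, yaw] about the fixed x, y, z axes, in that order (R = Rz(yaw) Ry(pitch) Rx(roll)).
In Python, from cell import manip gives the robot as it stands. The module is installed in compiled form; this text tells all that it offers.
- The arm moves only by the shell command python3 -m inch 'ROWS' [FORCE]. ROWS is JSON, a list of rows, each a list of 7 numbers: the turn, a rotation vector about the tool's x, y, z in degrees, then the shift along the tool's x, y, z in mm, then the opening, from 0 (shut) to 1 (fully open). A call has 1 to 10 rows; each row is the pose to reach, as a shift and turn from the pose commanded when the call began, along the tool's axes at that moment; what a row does not reach only later rows make up. A row lasts 1/8 s, in which the tool goes at most 62.5 mm and 10.7 degrees, less where a joint would pass 70% of its speed; a pose out of reach is approached as far as the arm can. A call with a gripper value outside its range is refused whole. The fingers move at their own pace and stop on an object; FORCE is the grip in N (left out, the last holds). Time passes only in rows, so rows that repeat a pose let the fingers close. It gives the time, the measured TCP pose, the force, the opening and the grip force at its end, in the units of the state.
- manip.read_state(): the state, without advancing time (a new reading comes with each control period).
- manip.snapshot(name): name is "scene" or "side" or "wrist"; returns the picture (480x640x3 uint8, red, green, blue); there is no depth.
- manip.camera_params(name): a dict with "fx", "fy", "cx", "cy" (pixels), "rvec" (rotation vector, rad) and "tvec" (3), from world to camera coordinates, as OpenCV has them. Camera axes: x right, y down, z forward; pixel columns grow to the right and rows downward; lengths in m; the calibration is good to about 2 mm. A picture is of the moment at which its call begins: read the wrist's pose just before it. camera_params takes no time and is no camera call; for the wrist camera it gives the pose at the moment of the call.
- manip.finish_job(): hands the job in; it is judged then, once.
The state is a dict: "time_s": time; "joints": joint angles; "dq": joint speeds; "effort": joint torques, N m; "tcp_pos": TCP position; "tool_rot": TCP orientation; "ft_force": force on the tool from outside, world axes, zero at the start; "torque": the same for the moment, N m; "width": finger opening in m; "grasp_force": force on a finger pad.
Only numpy, scipy, OpenCV 4.12 (cv2) and the standard library are available. Lean on these libraries where they do the work, as an engineer would, in place of code of your own. Each camera call takes 0.05 s, during which the arm holds its last target. There are 200 camera calls.

## Working session

There is one attempt and no reset: what is moved stays moved. The work goes in short steps, Python scripts to look and compute and a shell command to move; the robot and the scene stay as the last step left them, time stands still between calls to the robot, and variables do not carry over. Pictures are saved under pics/ and viewed, at most 10 in all, crops included, and the job is handed in when it is done.

```bash
mkdir -p pics; cat > h.py <<'E'
import numpy as np, cv2
from cell import manip
from scipy.spatial.transform import Rotation as R
def snap(n,f,crop=None,size=None):
    im=manip.snapshot(n)[:,:,::-1]
    cv2.imwrite(f'pics/full_{f}.png',im)
    if crop: x,y,w,h=crop; im=im[y:y+h,x:x+w]
    if size: im=cv2.resize(im,size,interpolation=cv2.INTER_CUBIC)
    cv2.imwrite(f'pics/{f}.png',im)
def cam(n):
    p=manip.camera_params(n); return p
def ray(p,u,v,z):
    Rm=cv2.Rodrigues(np.array(p['rvec'],float))[0]; t=np.array(p['tvec'],float).ravel()
    c=-Rm.T@t; d=Rm.T@np.array([(u-p['cx'])/p['fx'],(v-p['cy'])/p['fy'],1])
    return c+d*(z-c[2])/d[2]
def proj(p,X):
    return cv2.projectPoints(np.array(X,float).reshape(-1,3),np.array(p['rvec'],float),np.array(p['tvec'],float),np.array([[p['fx'],0,p['cx']],[0,p['fy'],p['cy']],[0,0,1.]]),None)[0].reshape(-1,2)
def totool(X):
    s=manip.read_state(); Rt=R.from_euler('xyz',s['tool_rot']).as_matrix()
    return Rt.T@(np.array(X)-s['tcp_pos'])*1000
E
python3 - <<'E'
from h import *
s=manip.read_state();print(s)
for n in('scene','side','wrist'):
    p=cam(n);print(n,p['fx'],-cv2.Rodrigues(np.array(p['rvec'],float))[0].T@np.array(p['tvec']).ravel())
a=manip.snapshot('scene');b=manip.snapshot('side')
cv2.imwrite('pics/scene0.png',a[:,:,::-1]);cv2.imwrite('pics/side0.png',b[:,:,::-1])
E
```

```text
{'time_s': 0.0, 'joints': array([ 1.15940958e+00,  4.91564724e-01,  1.55943455e+00,  1.14894941e-05,
        1.09166995e+00, -1.05602390e-01]), 'dq': array([ 5.98732085e-04, -3.48891207e-05, -1.21541888e-03,  3.20889063e-04,
        1.16542225e-03, -2.17223437e-03]), 'effort': array([ 1.31339151e-03, -6.12645292e+01, -2.58176190e+01,  6.92794262e-02,
        4.82866878e-02, -1.43751276e-04]), 'tcp_pos': array([0.18803614, 0.59580391, 0.21406366]), 'tool_rot': array([-3.14052315e+00, -1.23610611e-04,  2.83580292e+00]), 'ft_force': array([-0.03132189,  0.62401842, -0.50439645]), 'torque': array([-0.00645528,  0.02058628,  0.06781254]), 'grasp_force': 0.0, 'width': 0.09526917826788349}
scene 444.93849985628754 [ 0.11424432 -0.23912286  0.63013022]
side 496.61623426582946 [-0.02612267 -0.67268913  0.54625571]
wrist 391.5785705588879 [0.11818744 0.61984953 0.38469036]
```

View pics/scene0.png

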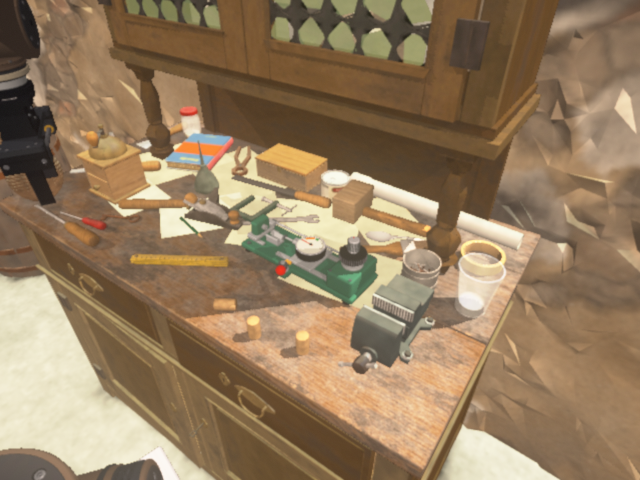

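View pics/side0.png

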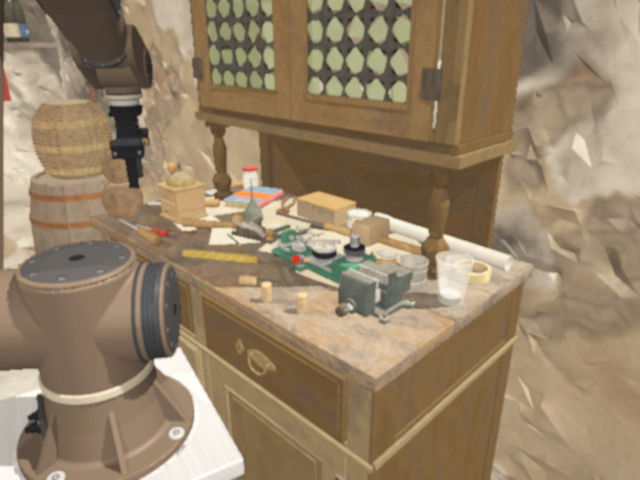

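The scene picture shows the sample cork lying at (224,305), and standing corks at (253,327) and (302,343). The gauge's knobs are at (353,250), the red ball at (281,270) and the dial at (309,247).

```bash
python3 - <<'E'
from h import *
im=cv2.imread('pics/scene0.png')[200:350,200:400]
cv2.imwrite('pics/c0.png',cv2.resize(im,(800,600),interpolation=cv2.INTER_CUBIC))
p=cam('scene')
for n,u,v,z in [('inner',353,240,.121),('ball',281,270,.052),('dial',309,245,.057),('cork',224,305,.012),('ca',253,320,.042),('cb',302,335,.042)]:
    print(n,ray(p,u,v,z).round(4))
E
```

```text
inner [0.5878 0.2176 0.121 ]
ball [0.4788 0.3011 0.052 ]
dial [0.5662 0.3214 0.057 ]
cork [0.361  0.3279 0.012 ]
ca [0.3693 0.2363 0.042 ]
cb [0.4141 0.1549 0.042 ]
```

View pics/c0.png

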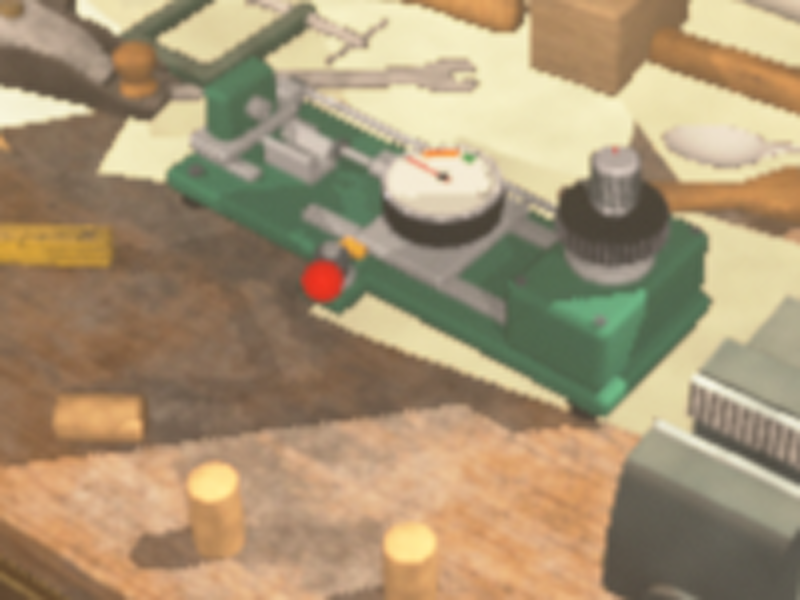

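```bash
python3 - <<'E'
from h import *
p=cam('scene')
f=lambda x,y,z:ray(p,200+x/4,200+y/4,z)
k=f(615,156,.121);d=f(443,182,.057);print(k,d,np.degrees(np.arctan2(-(d-k)[0],(d-k)[1])))
a=f(57,418,.012);b=f(143,420,.012);print(a,b,(a+b)/2,np.linalg.norm(a-b),np.degrees(np.arctan2(-(b-a)[0],(b-a)[1])))
s=manip.read_state();w=cam('wrist');Rm=cv2.Rodrigues(np.array(w['rvec'],float))[0];c=-Rm.T@np.array(w['tvec']).ravel()
Rt=R.from_euler('xyz',s['tool_rot']).as_matrix()
print('cam in tool',Rt.T@(c-s['tcp_pos']),'\n',Rt.T@Rm.T, '\nTool\n',Rt)
print(totool([.50,.25,.24]))
E
```

```text
[0.59102785 0.21885609 0.121     ] [0.56793443 0.31782685 0.057     ] 13.134153941154478
[0.34740137 0.34110264 0.012     ] [0.37821891 0.31349284 0.012     ] [0.36281014 0.32729774 0.012     ] 0.04137658435900178 -131.8575409866785
cam in tool [ 0.07387593  0.00172196 -0.17060089] 
 [[ 1.24986927e-03 -9.65180521e-01 -2.61581725e-01]
 [ 9.99999219e-01  1.21339883e-03  3.00936077e-04]
 [ 2.69453199e-05 -2.61581897e-01  9.65181284e-01]] 
Tool
 [[-9.53603315e-01  3.01065733e-01 -3.77439446e-04]
 [ 3.01065946e-01  9.53602987e-01 -7.99681000e-04]
 [ 1.19170837e-04 -8.76212616e-04 -9.99999609e-01]]
[-401.58678295 -235.90181444  -25.69124235]
```

```bash
python3 - <<'E'
from h import *
print(totool([.363,.327,.18]))
E
```

```text
[-247.76820124 -203.66781707   34.29886796]
```

```bash
python3 -m inch '[[0,0,6,-50,-41,0,1],[0,0,12,-100,-82,0,1],[0,0,18,-150,-123,10,1],[0,0,24,-200,-164,20,1],[0,0,24.5,-248,-204,34,1],[0,0,24.5,-248,-204,34,1],[0,0,24.5,-248,-204,34,1]]'
python3 - <<'E'
from h import *
print(manip.read_state()['tcp_pos'],np.degrees(manip.read_state()['tool_rot']))
p=cam('wrist');snap('wrist','w1')
print(p)
E
```

```text
time_s: 0.98
tcp_pos: [0.3635, 0.3266, 0.1806]
tool_rot: [-3.141, -0.0, 2.407]
ft_force: [-0.3, 0.4, 0.2]
width: 0.0949
grasp_force: 0.0
[0.36348759 0.32663727 0.18059413] [-1.79991687e+02 -1.39082311e-02  1.37890470e+02]
{'fx': 391.5785705588879, 'fy': 391.5785705588879, 'cx': 317.734031168334, 'cy': 236.28428151226947, 'rvec': array([-2.64586505, -1.17699862, -0.15620493]), 'tvec': array([-0.4874866 , -0.06931618,  0.34521281])}
```

View pics/w1.png

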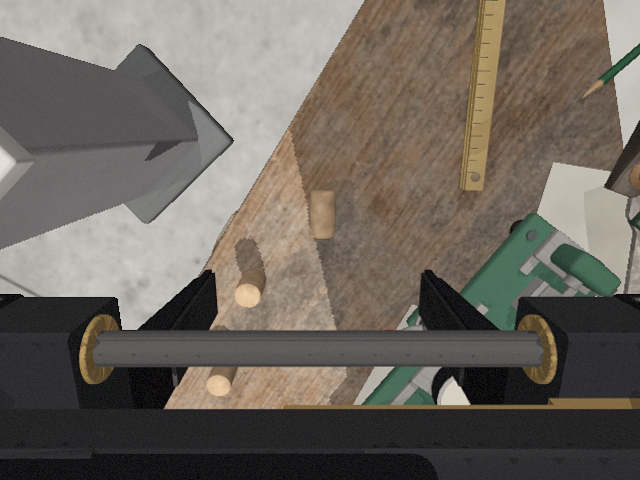

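The wrist view shows the sample cork at columns 311–334 and rows 191–238, centred on (322.5,214) with its axis almost along the image vertical. The other corks are well to the left.

```bash
python3 - <<'E'
from h import *
p=cam('wrist')
c=ray(p,322.7,214,.013);a=ray(p,321.5,191,.013);b=ray(p,324,238,.013)
print(c,np.linalg.norm(a-b),np.degrees(np.arctan2(-(b-a)[0],(b-a)[1])))
L=ray(p,310.5,214,.012);r=ray(p,334,214,.012);print(np.linalg.norm(L-r))
print(totool([c[0],c[1],-.005]),totool(a),totool(b))
for u,v in[(249,290),(219,386)]:print(ray(p,u,v,.042))
E
```

```text
[0.3646631  0.33396877 0.013     ] 0.0423866011235114 -128.78962632732498
0.02078175610387894
[  3.24286377   5.92813741 185.76224619] [ 23.61671876   4.7980355  167.76560507] [-18.70196047   7.19663797 167.75863787]
[0.3671316  0.24726747 0.042     ]
[0.41604926 0.16062093 0.042     ]
```

```bash
python3 -m inch '[[0,0,-3,3,6,50,0.6],[0,0,-3,3,6,100,0.6],[0,0,-3,3,6,150,0.6],[0,0,-3,3,6,168,0.6],[0,0,-3,3,6,176,0.6],[0,0,-3,3,6,176,0.6]]' 10
python3 -m inch '[[0,0,0,0,0,0,0.1],[0,0,0,0,0,0,0.1],[0,0,0,0,0,0,0.1],[0,0,0,0,0,0,0.1],[0,0,0,0,0,0,0.1],[0,0,0,0,0,0,0.1]]' 10
python3 - <<'E'
from h import *
snap('wrist','w2')
E
```

```text
time_s: 1.78
tcp_pos: [0.3647, 0.3341, 0.0048]
tool_rot: [3.141, -0.0, 2.462]
ft_force: [0.8, -0.7, 0.1]
width: 0.0573
grasp_force: 0.0
time_s: 2.52
tcp_pos: [0.3651, 0.3333, 0.0048]
tool_rot: [3.141, 0.0, 2.46]
ft_force: [-0.7, -1.7, 4.9]
width: 0.0235
grasp_force: 10.0
```

```bash
python3 - <<'E'
from h import *
print(totool([.58,.25,.28]))
E
python3 -m inch '[[0,0,0,0,0,-30,0.1],[0,0,0,0,0,-90,0.1],[0,0,0,0,0,-150,0.1],[0,0,0,0,0,-150,0.1]]' 10
```

```text
[-219.43676157   70.64432742 -275.1145601 ]
time_s: 3.08
tcp_pos: [0.3662, 0.3343, 0.1584]
tool_rot: [3.135, 0.002, 2.461]
ft_force: [-0.5, -0.0, -0.7]
width: 0.0231
grasp_force: 10.0
```

```bash
python3 -m inch '[[0,0,9,-50,16,-30,0.1],[0,0,18,-100,32,-60,0.1],[0,0,27,-150,48,-90,0.1],[0,0,36,-190,64,-122,0.1],[0,0,38,-219,71,-122,0.1],[0,0,38,-219,71,-122,0.1],[0,0,38,-219,71,-122,0.1]]' 10
python3 - <<'E'
from h import *
import pickle
p=cam('wrist');snap('wrist','w3');pickle.dump(p,open('w3.pkl','wb'))
E
```

```text
time_s: 3.95
tcp_pos: [0.5791, 0.2507, 0.2753]
tool_rot: [-3.139, -0.0, 1.798]
ft_force: [0.2, 0.3, -0.2]
width: 0.0233
grasp_force: 10.0
```

View pics/w3.png

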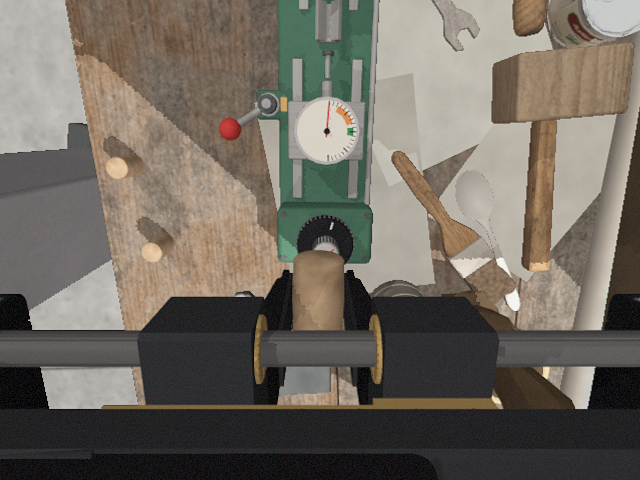

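The gauge is seen square-on. The dial centre is at (327,131), ball (230,128), pivot (268,104) and black knob centred near (326,240). The vee is at (328,20), and the cork sits straight in the fingers.

```bash
python3 - <<'E'
from h import *
import pickle
p=pickle.load(open('w3.pkl','rb'))
for n,u,v,z in [('dial',327,131,.057),('ball',230,128,.052),('pivot',268,104,.052),('vee',328,20,.036),('knobL',298,241,.092),('knobR',354,240,.092),('knobtop',326,215,.092),('bedL',282,10,.018),('bedR',374,10,.018),('bedL2',278,180,.018),('bedR2',370,180,.018),('box corner',277,210,.06),('boxR',372,209,.06),('rodtip',327.5,52,.044)]:
    X=ray(p,u,v,z); print(n,X.round(4))
E
python3 - <<'E'
import cv2
im=cv2.imread('pics/full_w3.png')[0:150,215:415]
cv2.imwrite('pics/w3c.png',cv2.resize(im,(800,600),interpolation=cv2.INTER_CUBIC))
E
```

```text
dial [0.571  0.3252 0.057 ]
ball [0.4788 0.3067 0.052 ]
pivot [0.5104 0.3367 0.052 ]
vee [0.5489 0.4239 0.036 ]
knobL [0.567  0.2219 0.092 ]
knobR [0.6179 0.2348 0.092 ]
knobtop [0.5868 0.2521 0.092 ]
bedL [0.5023 0.4267 0.018 ]
bedR [0.59  0.447 0.018]
bedL2 [0.5318 0.2631 0.018 ]
bedR2 [0.6294 0.2858 0.018 ]
box corner [0.5399 0.2394 0.06  ]
boxR [0.6324 0.262  0.06  ]
rodtip [0.555  0.3954 0.044 ]
```

View pics/w3c.png

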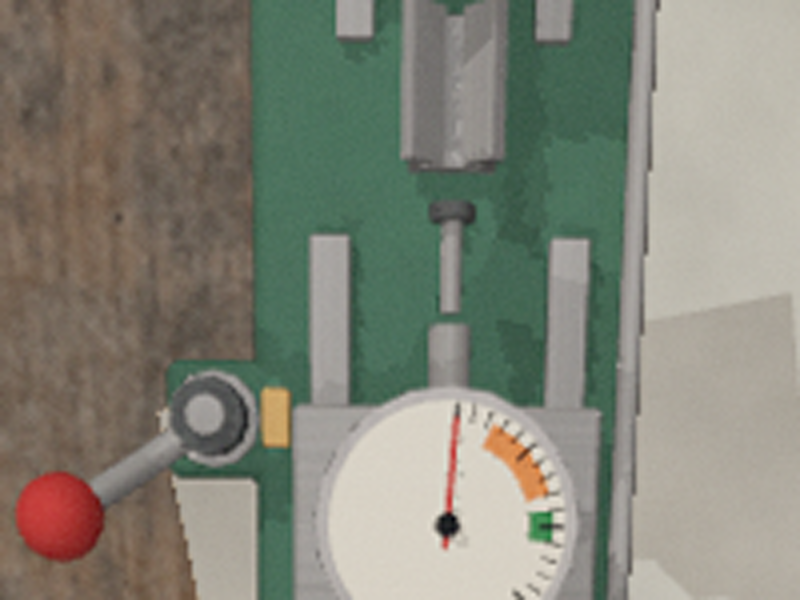

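```bash
python3 -m inch '[[0,0,0,45,0,20,0.1],[0,0,0,90,0,60,0.1],[0,0,0,90,0,105,0.1],[0,0,0,90,0,105,0.1],[0,0,0,90,0,105,0.1]]' 10
python3 - <<'E'
from h import *
import pickle
p=cam('wrist');snap('wrist','w4',(160,0,320,240),(800,600));pickle.dump(p,open('w4.pkl','wb'))
E
```

```text
time_s: 4.62
tcp_pos: [0.56, 0.3385, 0.1734]
tool_rot: [3.14, -0.0, 1.798]
ft_force: [-0.2, 0.5, 1.0]
width: 0.0235
grasp_force: 10.0
```

View pics/w4.png

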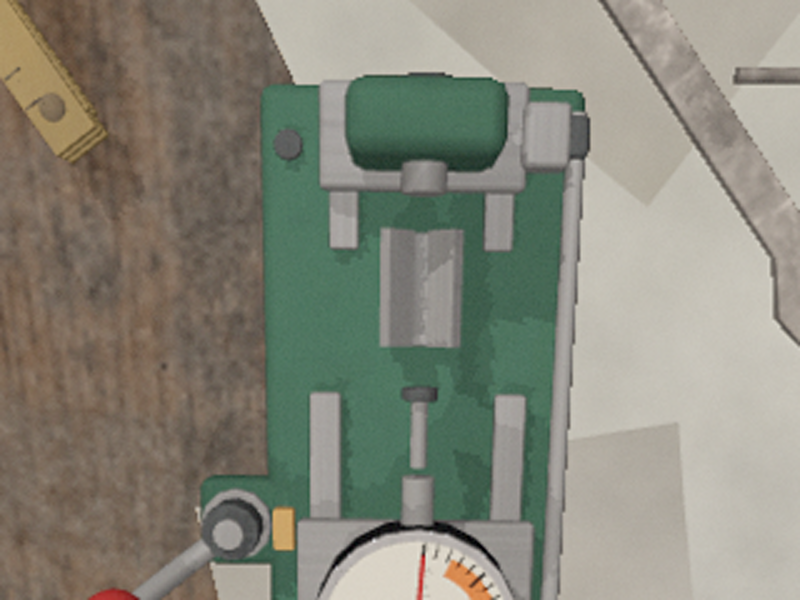

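The vee spans crop x 380–462 and y 229–347. The anvil's stub face is at (425,193), and the plunger tip at (419,388).

```bash
python3 - <<'E'
from h import *
import pickle
p=pickle.load(open('w4.pkl','rb'))
f=lambda x,y,z:ray(p,160+x/2.5,y/2.5,z)
va=f(421,229,.036);vb=f(420.5,347,.036);an=f(425,192,.046);pl=f(419,388,.044)
vl=f(380,290,.036);vr=f(461.5,290,.036)
for n,X in dict(va=va,vb=vb,an=an,pl=pl).items():print(n,X.round(4))
print('vee len',np.linalg.norm(va-vb),'wid',np.linalg.norm(vl-vr))
d=va-vb;print('yaw',np.degrees(np.arctan2(-d[0],d[1])))
d=an-pl;print('yaw an-pl',np.degrees(np.arctan2(-d[0],d[1])))
for n,a,b in [('bedL',f(264,110,.018),f(268,470,.018)),('railL',f(310,395,.018),f(310,515,.018))]:
  d=a-b;print(n,np.degrees(np.arctan2(-d[0],d[1])))
th=np.radians(12.8);g=np.array([-np.sin(th),np.cos(th),0])
print('an-vb',(an-vb)@g,'an-va',(an-va)@g, 'pl-vb',(pl-vb)@g)
c=(va+vb)/2; cork=c+g*((an-c)@g-.021); cork[2]=.044
print('cork rest',cork, totool(cork)); print(np.degrees(manip.read_state()['tool_rot']))
E
```

```text
va [0.5454 0.4407 0.036 ]
vb [0.5531 0.4077 0.036 ]
an [0.5441 0.4497 0.046 ]
pl [0.5552 0.396  0.044 ]
vee len 0.03394170197060995 wid 0.024530282054038073
yaw 13.212000614121875
yaw an-pl 11.709546713861444
bedL 11.766376474736084
railL 11.77331135904193
an-vb 0.04294518419656757 an-va 0.009004359736233173 pl-vb -0.011805429632966751
cork rest [0.54812682 0.42903443 0.044     ] [ 90.94933531   8.10711392 129.91170251]
[ 1.79841025e+02 -3.79505449e-02  1.02972218e+02]
```

```bash
python3 -m inch '[[0,0,0.5,45,4,0,0.1],[0,0,0.5,87,8,30,0.1],[0,0,0.5,87,8,80,0.1],[0,0,0.5,87,8,110,0.1],[0,0,0.5,87,8,125,0.1],[0,0,0.5,87,8,130,0.1],[0,0,0.5,87,8,130,0.1]]' 10
python3 - <<'E'
from h import *
import pickle
p=cam('wrist');snap('wrist','w5',(160,120,320,240),(800,600));pickle.dump(p,open('w5.pkl','wb'))
E
```

```text
time_s: 5.55
tcp_pos: [0.5486, 0.425, 0.043]
tool_rot: [3.14, -0.001, 1.788]
ft_force: [0.1, 0.7, 0.6]
width: 0.0234
grasp_force: 10.0
```

View pics/w5.png

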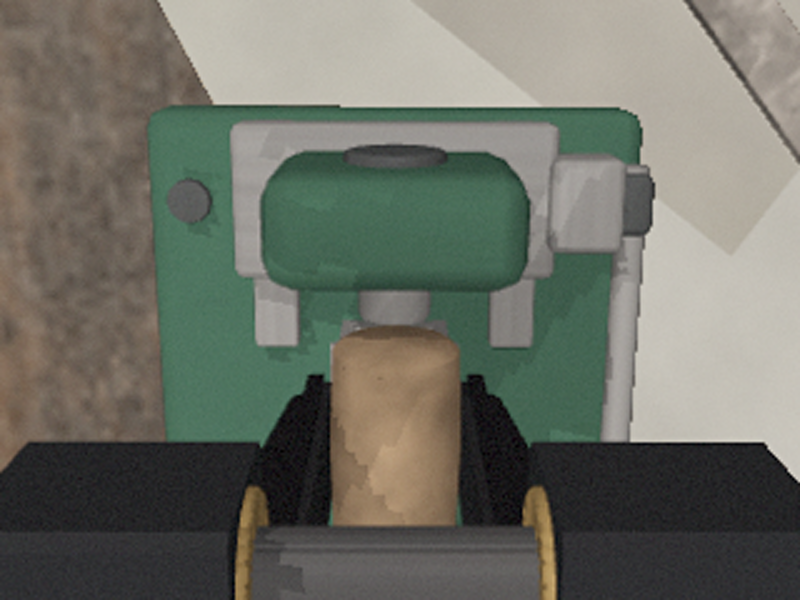

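The cork (centre column 396) lines up with the anvil stub (395), its end just short of the face. I'll lower it and let go.

```bash
python3 -m inch '[[0,0,0,0,0,4,0.1],[0,0,0,0,0,6,0.1],[0,0,0,0,0,6,0.1]]' 10
python3 -m inch '[[0,0,0,0,0,0,0.4],[0,0,0,0,0,0,0.4],[0,0,0,0,0,0,0.4]]' 10
```

```text
time_s: 5.98
tcp_pos: [0.5483, 0.4251, 0.0365]
tool_rot: [3.14, -0.001, 1.789]
ft_force: [0.3, -0.0, 4.1]
width: 0.0233
grasp_force: 10.0
time_s: 6.35
tcp_pos: [0.5478, 0.4248, 0.0355]
tool_rot: [-3.141, 0.0, 1.789]
ft_force: [0.4, 0.1, -0.0]
width: 0.0378
grasp_force: 0.0
```

```bash
python3 -m inch '[[0,0,0,0,0,-20,0.4],[0,0,0,0,0,-70,0.4],[0,0,0,0,0,-130,0.4],[0,0,0,-60,0,-190,0.4],[0,0,0,-120,0,-205,0.4],[0,0,0,-165,0,-205,0.4],[0,0,0,-165,0,-205,0.4]]' 10
python3 - <<'E'
from h import *
import pickle
p=cam('wrist');snap('wrist','w6',(200,0,280,280),(600,600));pickle.dump(p,open('w6.pkl','wb'))
E
```

```text
time_s: 7.22
tcp_pos: [0.5846, 0.2603, 0.2432]
tool_rot: [3.139, 0.0, 1.784]
ft_force: [0.3, 0.2, 0.2]
width: 0.0382
grasp_force: 0.0
```

View pics/w6.png

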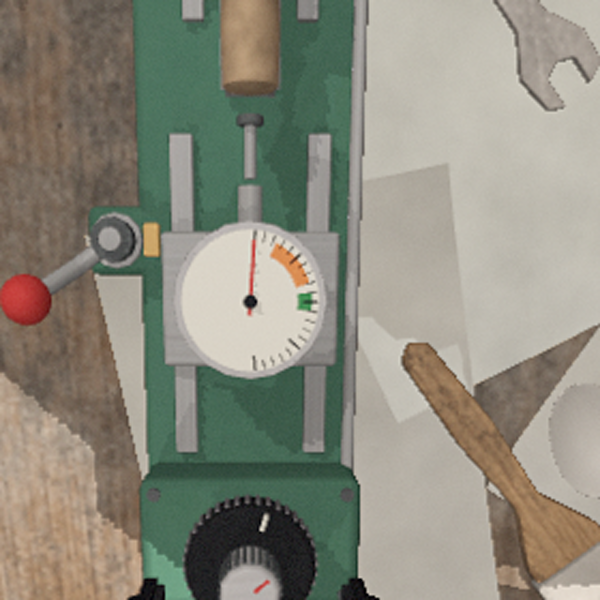

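The cork lies in the vee and the plunger tip is at (250,118), clear of it. The black knob spans columns 185–316 with its front rim at row 497, and the needle rests at −1.5.

```bash
python3 - <<'E'
from h import *
import pickle
p=pickle.load(open('w6.pkl','rb'))
f=lambda x,y,z:ray(p,200+x*.46667,y*.46667,z)
l=f(186,560,.090);r=f(316,560,.090);t=f(250.5,497,.092)
th=np.radians(12.3);g=np.array([-np.sin(th),np.cos(th),0]);gx=np.array([np.cos(th),np.sin(th),0])
print('lr mid',(l+r)/2,np.linalg.norm(l-r),'top-27',t-.027*g)
print('dial',f(250,301,.057),'plunger',f(250,116,.046),'corkend',f(249,93,.04),'inner top',f(251,592,.121))
print('ball',f(25,300,.052),'piv',f(112,239,.06))
box=[f(141,478,.06),f(359,478,.06)];print('box',box)
K=np.array([.5925,.226,0]);
for z in(.092,.074,.121):
  print(z,[((q-[200,0])/.46667).round().tolist() for q in proj(p,[K+[0,0,z],K+.027*g+[0,0,z],K-.027*gx+[0,0,z],K+.027*gx+[0,0,z],K+.0115*g+[0,0,z],K+.0115*gx+[0,0,z],K-.0115*gx+[0,0,z]])])
s=manip.read_state();print(s['joints'],totool(K+[0,0,.068]))
E
```

```text
lr mid [0.59265937 0.22601504 0.09      ] 0.05290195096488791 top-27 [0.59246444 0.22597421 0.092     ]
dial [0.5706733  0.32519771 0.057     ] plunger [0.55532762 0.39577746 0.046     ] corkend [0.5528795  0.40512151 0.04      ] inner top [0.5930378  0.22407496 0.121     ]
ball [0.47859605 0.30540426 0.052     ] piv [0.51130855 0.33711323 0.06      ]
box [array([0.54038012, 0.24248267, 0.06      ]), array([0.63260841, 0.26254395, 0.06      ])]
0.092 [[251.0, 562.0], [251.0, 497.0], [184.0, 562.0], [317.0, 562.0], [251.0, 534.0], [279.0, 562.0], [222.0, 562.0]]
0.074 [[251.0, 548.0], [251.0, 486.0], [187.0, 548.0], [314.0, 548.0], [251.0, 522.0], [278.0, 548.0], [224.0, 548.0]]
0.121 [[251.0, 587.0], [251.0, 517.0], [178.0, 587.0], [323.0, 587.0], [251.0, 558.0], [282.0, 587.0], [220.0, 587.0]]
[3.18610069e-01 4.87718287e-01 1.48570661e+00 1.74510076e-04
 1.16610094e+00 1.03661242e-01] [-3.71265486e+01  1.69829620e-01  1.74504214e+02]
```

```bash
python3 - <<'E'
from h import *
p=cam('scene')
for u,v,z in[(372,298,.08),(398,275,.09),(365,308,.08),(420,250,.061),(408,262,.061)]:print(ray(p,u,v,z))
E
python3 -m inch '[[0,0,-10,-37,0,0,0.78],[0,0,-20,-37,0,30,0.78],[0,0,-30,-37,0,70,0.78],[0,0,-40,-37,0,90,0.78],[0,0,-48,-37,0,110,0.78],[0,0,-48,-37,0,110,0.78],[0,0,-48,-37,0,110,0.78]]' 25
python3 - <<'E'
from h import *
snap('scene','s1'); 
im=cv2.imread('pics/full_s1.png')[180:360,250:490];cv2.imwrite('pics/s1.png',cv2.resize(im,(800,600)))
print(totool([.5926,.226,.068]),manip.read_state()['joints'])
E
```

```text
[0.53804244 0.11559515 0.08      ]
[0.60736007 0.11953637 0.09      ]
[0.51215633 0.10670487 0.08      ]
[0.72413264 0.16040325 0.061     ]
[0.67712966 0.1514779  0.061     ]
time_s: 8.15
tcp_pos: [0.5917, 0.2285, 0.1316]
tool_rot: [3.141, 0.001, 2.624]
ft_force: [-0.5, -0.5, -0.4]
width: 0.0742
grasp_force: 0.0
[-1.75990498 -1.71046249 63.76160566] [ 2.64058171e-01  5.90891455e-01  1.62108863e+00  1.92021543e-04
  9.28114556e-01 -7.89714910e-01]
```

View pics/s1.png

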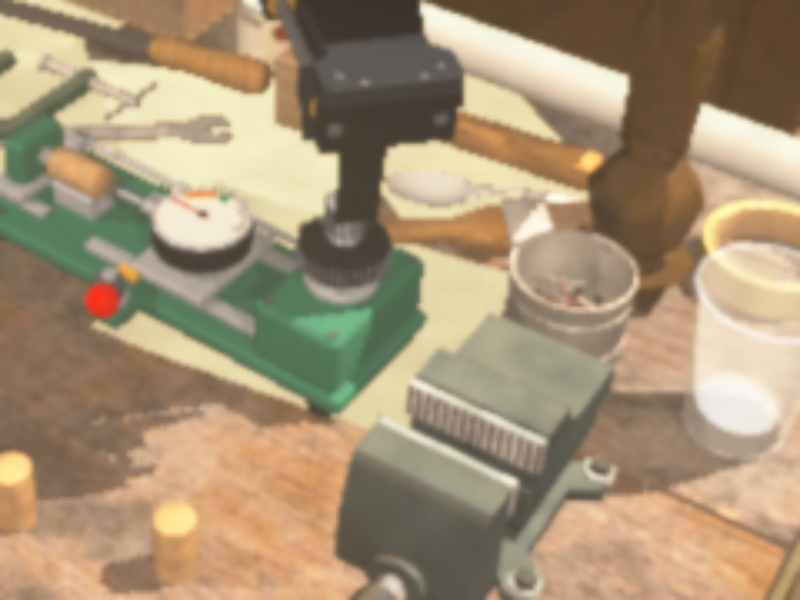

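The gripper is centred over the knob, with the dial unobstructed at crop (203,213), and vice and tin are well clear. Ten pictures are now used, so from here I'll read the needle by image code.

```bash
cat > needle.py <<'E'
from h import *
import sys
from scipy.ndimage import map_coordinates
TH=np.radians(12.3);G=np.array([-np.sin(TH),np.cos(TH),0]);GX=np.array([np.cos(TH),np.sin(TH),0])
D0=np.array([.5707,.3252,.057])
def read(cams,c0,sy,ex=3):
    im=manip.snapshot(cams).astype(float); p=cam(cams)
    red=np.clip(im[:,:,0]-1.0*im[:,:,1],0,None)-0.3*np.clip(im[:,:,1]-im[:,:,2]-40,0,None)
    rr=np.arange(4,19,1.)/1000; best=[]
    for dy in sy:
        for dx in np.arange(-ex,ex+.1,1):
            c=c0+G*dy/1000+GX*dx/1000
            # centre darkness: black hub
            for a in np.arange(-1.6,1.61,.04):
                d=GX*np.cos(a)-G*np.sin(a)
                P=proj(p,c+rr[:,None]*d)
                v=map_coordinates(red,[P[:,1],P[:,0]],order=1,mode='nearest')
                best.append((np.mean(np.minimum(v,80)),a,dy,dx))
    best.sort(key=lambda t:-t[0]); b=np.array(best[:25])
    print(cams,'a=%.2f sd %.2f'%(b[:,1].mean(),b[:,1].std()),'top',np.round(best[0],2))
E
python3 - <<'E'
from needle import *
read('scene',D0,np.arange(-14,5,1.),4)
E
python3 -m inch '[[0,0,0,-2,-2,25,0.78],[0,0,0,-2,-2,50,0.78],[0,0,0,-2,-2,64,0.78],[0,0,0,-2,-2,64,0.78]]' 25
python3 -m inch '[[0,0,0,0,0,0,0.4],[0,0,0,0,0,0,0.4],[0,0,0,0,0,0,0.4],[0,0,0,0,0,0,0.4]]' 25
```

```text
scene a=-1.50 sd 0.06 top [57.24 -1.52  3.    0.  ]
time_s: 8.75
tcp_pos: [0.5922, 0.2249, 0.0664]
tool_rot: [-3.141, -0.001, 2.626]
ft_force: [-0.4, 1.0, 0.7]
width: 0.0743
grasp_force: 0.0
time_s: 9.25
tcp_pos: [0.5908, 0.2224, 0.0673]
tool_rot: [-3.136, -0.002, 2.627]
ft_force: [-8.5, -16.3, 8.0]
width: 0.0536
grasp_force: 25.0
```

```bash
python3 -m inch '[[0,0,0,0,-3,0,0.4],[0,0,8,0,-3,0,0.4],[0,0,16,0,-3,0,0.4],[0,0,24,0,-3,0,0.4],[0,0,32,0,-3,0,0.4],[0,0,40,0,-3,0,0.4],[0,0,48,0,-3,0,0.4],[0,0,56,0,-3,0,0.4],[0,0,60,0,-3,0,0.4],[0,0,60,0,-3,0,0.4]]' 25
python3 - <<'E'
from needle import *
snap('scene','s2');read('scene',D0,np.arange(4,25,1.),4);read('side',D0,np.arange(0,25,1.),6)
E
```

```text
time_s: 10.5
tcp_pos: [0.5922, 0.2231, 0.0674]
tool_rot: [3.138, -0.002, 1.578]
ft_force: [5.7, 4.3, -2.0]
width: 0.0532
grasp_force: 25.0
scene a=-0.50 sd 0.24 top [73.63 -0.28 24.   -2.  ]
side a=-1.03 sd 0.09 top [41.05 -1.08 18.    1.  ]
```

```bash
python3 - <<'E'
from needle import *
read('scene',D0,np.arange(14,18,1.),2);read('side',D0,np.arange(14,18,1.),2)
im=cv2.imread('pics/full_s2.png')
P=proj(cam('scene'),D0+G*.0155)[0].round().astype(int);print(P)
c=im[P[1]-8:P[1]+6,P[0]-14:P[0]+15].astype(int)
print('\n'.join(''.join('#' if r-g>60 else ('O' if r-b>90 else ('G' if g-r>20 else ('.' if r>170 else ('k' if r<70 else '-')))) for b,g,r in row) for row in c))
E
```

```text
scene a=-1.10 sd 0.09 top [72.45 -1.08 17.    0.  ]
side a=-1.07 sd 0.10 top [41.   -1.08 17.    1.  ]
[304 240]
-..................---kkkk---
---...............-----kkkk--
GGG--............------kkkkkk
GGGGG-.....#######-----kkkkkk
-GGG---...########--kkkkkkkkk
-----.....###......--kkkkkkkk
.--........##......---kkkkkkk
............#........--kkkkkk
......................---kkkk
-..............--.......--kkk
-..............--........--kk
-.........................---
-..........................--
--..........................-
```

```bash
python3 -m inch '[[0,0,3,0,0,0,0.4],[0,0,6,0,0,0,0.4],[0,0,7,0,0,0,0.4],[0,0,7,0,0,0,0.4],[0,0,7,0,0,0,0.4]]' 25
python3 - <<'E'
from needle import *
read('scene',D0,np.arange(16,19,1.),2);read('side',D0,np.arange(15,19,1.),2)
E
```

```text
time_s: 11.38
tcp_pos: [0.5924, 0.2231, 0.0674]
tool_rot: [3.138, -0.002, 1.457]
ft_force: [6.1, 4.8, -2.3]
width: 0.053
grasp_force: 25.0
scene a=-0.66 sd 0.08 top [76.4  -0.72 16.    2.  ]
side a=-0.80 sd 0.08 top [39.33 -0.8  18.    2.  ]
```

```bash
python3 -m inch '[[0,0,0,0,0,0,0.78],[0,0,0,0,0,0,0.78],[0,0,0,0,0,0,0.78],[0,0,0,0,0,-30,0.78],[0,0,0,0,0,-70,0.78],[0,0,-10,0,0,-130,0.78],[0,0,-20,0,0,-130,0.78],[0,0,-20,0,0,-130,0.78]]' 12
python3 - <<'E'
from needle import *
snap('wrist','w7')
read('scene',D0,np.arange(14,19,1.),2);read('side',D0,np.arange(14,19,1.),2)
read('wrist',D0,np.arange(11,17,1.),2)
print(totool([.5925,.2225,.098]))
E
```

```text
time_s: 12.48
tcp_pos: [0.5906, 0.2223, 0.197]
tool_rot: [3.141, -0.0, 1.805]
ft_force: [0.1, -0.6, -0.3]
width: 0.0746
grasp_force: 0.0
scene a=-0.72 sd 0.10 top [74.26 -0.72 16.    2.  ]
side a=-0.81 sd 0.08 top [41.61 -0.8  18.    2.  ]
wrist a=-0.87 sd 0.06 top [80.   -0.84 14.   -1.  ]
[-0.17062431  2.12864914 97.77327585]
```

```bash
python3 -m inch '[[0,0,-10,0,2,0,0.6],[0,0,-20,0,2,10,0.6],[0,0,-30,0,2,20,0.6],[0,0,-40,0,2,30,0.6],[0,0,-50,0,2,50,0.6],[0,0,-60,0,2,75,0.6],[0,0,-60,0,2,90,0.6],[0,0,-60,0,2,98,0.6],[0,0,-60,0,2,98,0.6]]' 12
python3 - <<'E'
from h import *
print(totool([.5925,.2225,.098]))
E
python3 -m inch '[[0,0,0,0,0,0,0.15],[0,0,0,0,0,0,0.15],[0,0,0,0,0,0,0.15],[0,0,0,0,0,0,0.15],[0,0,0,0,0,0,0.15]]' 12
```

```text
time_s: 13.8
tcp_pos: [0.5928, 0.2228, 0.0984]
tool_rot: [-3.141, -0.0, 2.851]
ft_force: [-0.9, 0.6, 0.5]
width: 0.0573
grasp_force: 0.0
[ 0.19718066 -0.32413887  0.37504218]
time_s: 14.42
tcp_pos: [0.5924, 0.2215, 0.0989]
tool_rot: [-3.14, -0.001, 2.853]
ft_force: [-3.1, -8.5, 4.0]
width: 0.0222
grasp_force: 12.0
```

```bash
python3 -m inch '[[0,0,0,0,-1.5,0,0.15],[0,0,7,0,-1.5,0,0.15],[0,0,14,0,-1.5,0,0.15],[0,0,21,0,-1.5,0,0.15],[0,0,28,0,-1.5,0,0.15],[0,0,35,0,-1.5,0,0.15],[0,0,42,0,-1.5,0,0.15],[0,0,49,0,-1.5,0,0.15],[0,0,55,0,-1.5,0,0.15],[0,0,55,0,-1.5,0,0.15]]' 12
python3 - <<'E'
from needle import *
read('wrist',D0,np.arange(11,17,1.),2)
read('scene',D0,np.arange(14,19,1.),2);read('side',D0,np.arange(14,19,1.),2);snap('wrist','w8')
E
```

```text
time_s: 15.68
tcp_pos: [0.5924, 0.2213, 0.0989]
tool_rot: [3.141, -0.0, 1.894]
ft_force: [-1.6, -1.4, 2.6]
width: 0.0227
grasp_force: 12.0
wrist a=-0.27 sd 0.06 top [80.   -0.32 14.   -1.  ]
scene a=-0.17 sd 0.07 top [66.63 -0.2  14.    2.  ]
side a=-0.35 sd 0.10 top [39.88 -0.4  15.    2.  ]
```

```bash
python3 -m inch '[[0,0,6,0,0,0,0.15],[0,0,12,0,0,0,0.15],[0,0,18,0,0,0,0.15],[0,0,24,0,0,0,0.15],[0,0,27,0,0,0,0.15],[0,0,27,0,0,0,0.15]]' 12
python3 - <<'E'
from needle import *
read('wrist',D0,np.arange(11,17,1.),2)
read('scene',D0,np.arange(14,19,1.),2);read('side',D0,np.arange(14,19,1.),2)
E
```

```text
time_s: 16.62
tcp_pos: [0.5923, 0.2213, 0.0988]
tool_rot: [-3.142, -0.0, 1.423]
ft_force: [-2.3, -1.2, 5.7]
width: 0.0223
grasp_force: 12.0
wrist a=0.00 sd 0.06 top [ 8.0e+01 -4.0e-02  1.4e+01 -1.0e+00]
scene a=0.18 sd 0.06 top [51.19  0.16 14.    0.  ]
side a=-0.31 sd 0.10 top [37.7 -0.4 14.   2. ]
```

```bash
python3 -m inch '[[0,0,0,0,0,0,0.6],[0,0,0,0,0,0,0.6],[0,0,0,0,0,-30,0.6],[0,0,-10,0,0,-80,0.6],[0,0,-20,0,0,-130,0.6],[0,0,-20,0,0,-130,0.6],[0,0,-20,0,0,-130,0.6]]' 12
cat > fit.py <<'E'
from needle import *
im=manip.snapshot('wrist').astype(int);p=cam('wrist')
C=D0+G*.0135
vv,uu=np.mgrid[0:480,0:640]
W=lambda u,v:ray(p,u,v,.057)
r,g,b=im[...,0],im[...,1],im[...,2]
P=proj(p,C)[0];near=np.hypot(uu-P[0],vv-P[1])<60
pts={}
for n,m in dict(red=(r-g>80)&(r-b>80)&(abs(g-b)<30),green=(g-r>40)&(r<160),hub=(r<45)&(g<45)&(b<45),orange=(r-b>100)&(g-b>40)).items():
    q=[]
    for v,u in np.argwhere(m&near):
        X=W(u,v)-C; q.append((X@GX*1000,X@G*1000))
    q=np.array(q).reshape(-1,2); rad=np.hypot(*q.T) 
    q=q[rad<(9 if n=='hub' else 27)]
    if n=='green': q=q[np.hypot(*q.T)>14]
    pts[n]=q; print(n,len(q),q.mean(0).round(1) if len(q) else '')
q=pts['red'];
if len(q)>5:
    vx,vy,x0,y0=cv2.fitLine(q.astype(np.float32),cv2.DIST_HUBER,0,.01,.01).ravel()
    if vx<0:vx,vy=-vx,-vy
    print('needle',np.arctan2(-vy,vx),'line',x0,y0)
h=pts['hub'].mean(0) if len(pts['hub']) else np.zeros(2)
gd=pts['green'].mean(0)-h; print('green dir from hub',np.arctan2(-gd[1],gd[0]))
E
python3 fit.py
```

```text
time_s: 17.65
tcp_pos: [0.592, 0.2213, 0.2279]
tool_rot: [-3.141, -0.0, 1.77]
ft_force: [0.4, 0.7, -1.2]
width: 0.057
grasp_force: 0.0
red 31 [10.6  0.9]
green 40 [22.   0.9]
hub 30 [-0.4  1.1]
orange 154 [15.5 15.3]
needle 0.0143498415 line 11.702405 0.917095
green dir from hub 0.008625428875819074
```

```bash
python3 - <<'E'
from h import *
print(totool([.479,.306,.14]))
E
```

```text
[105.44518647 -93.70998063  87.55395363]
```

```bash
python3 -m inch '[[0,0,-10,15,-14,0,0.45],[0,0,-20,35,-30,0,0.45],[0,0,-30,55,-48,0,0.45],[0,0,-40,75,-66,10,0.45],[0,0,-50,95,-84,20,0.45],[0,0,-60,105,-94,30,0.45],[0,0,-70,105,-94,40,0.45],[0,0,-80,105,-94,50,0.45],[0,0,-90,105,-94,50,0.45],[0,0,-100,105,-94,50,0.45]]' 10
python3 -m inch '[[0,0,-10,0,0,0,0.45],[0,0,-20,0,0,0,0.45],[0,0,-23,0,0,0,0.45],[0,0,-23,0,0,0,0.45],[0,0,-23,0,0,0,0.45]]' 10
cat > ball.py <<'E'
from h import *
im=manip.snapshot('wrist').astype(int);p=cam('wrist')
r,g,b=im[...,0],im[...,1],im[...,2]
m=((r>110)&(r-g>90)&(r-b>90)).astype(np.uint8)
n,l,st,ce=cv2.connectedComponentsWithStats(m)
for i in range(1,n):
    if st[i,4]>150: print(st[i],ce[i],ray(p,*ce[i],.052).round(4))
print(manip.read_state()['tcp_pos'],np.degrees(manip.read_state()['tool_rot']))
E
python3 ball.py
```

```text
time_s: 18.95
tcp_pos: [0.4788, 0.3052, 0.177]
tool_rot: [-3.141, -0.003, -2.762]
ft_force: [-0.8, -0.1, -0.4]
width: 0.0428
grasp_force: 0.0
time_s: 19.58
tcp_pos: [0.4791, 0.3054, 0.1779]
tool_rot: [3.141, -0.001, -2.367]
ft_force: [0.1, 0.3, -0.0]
width: 0.0424
grasp_force: 0.0
[305 214  26  26 526] [317.35931559 226.38022814] [0.4786 0.3063 0.052 ]
[0.47917315 0.30541559 0.17811564] [ 1.79980884e+02 -4.47177084e-02 -1.35596044e+02]
```

```bash
python3 -m inch '[[0,0,0,0,1,50,0.45],[0,0,0,0,1,90,0.45],[0,0,0,0,1,120,0.45],[0,0,0,0,1,137,0.45],[0,0,0,0,1,137,0.45],[0,0,0,0,1,137,0.15],[0,0,0,0,1,137,0.15],[0,0,0,0,1,137,0.15],[0,0,0,0,1,137,0.15]]' 10
python3 - <<'E'
from h import *
s=manip.read_state();t=s['tcp_pos'];yaw=s['tool_rot'][2]
Rt=R.from_euler('xyz',s['tool_rot']).as_matrix()
# radial = tool x ; pivot in tool frame at (-42,0)
for a in range(0,90,8):
    A=np.radians(a); print(a,np.round([-42+42*np.cos(A),42*np.sin(A)],1))
print(totool([.511,.337,.041]))
E
```

```text
time_s: 20.75
tcp_pos: [0.479, 0.3063, 0.0423]
tool_rot: [-3.141, 0.001, -2.365]
ft_force: [0.3, -1.4, 7.2]
width: 0.0201
grasp_force: 10.0
0 [0. 0.]
8 [-0.4  5.8]
16 [-1.6 11.6]
24 [-3.6 17.1]
32 [-6.4 22.3]
40 [-9.8 27. ]
48 [-13.9  31.2]
56 [-18.5  34.8]
64 [-23.6  37.7]
72 [-29.   39.9]
80 [-34.7  41.4]
88 [-40.5  42. ]
[-44.37955321  -0.48891259   1.39867558]
```

```bash
python3 -m inch '[[0,0,8,-0.4,5.8,0,0.15],[0,0,16,-1.6,11.6,0,0.15],[0,0,24,-3.6,17.1,0,0.15],[0,0,32,-6.4,22.3,0,0.15],[0,0,40,-9.8,27,0,0.15],[0,0,48,-13.9,31.2,0,0.15],[0,0,56,-18.5,34.8,0,0.15],[0,0,64,-23.6,37.7,0,0.15],[0,0,70,-27.6,39.5,0,0.15],[0,0,70,-27.6,39.5,0,0.15]]' 10
python3 - <<'E'
from h import *
s=manip.read_state();print(s['ft_force'],s['torque'],s['width'],np.degrees(s['tool_rot'][2]),s['tcp_pos'])
E
```

```text
time_s: 22.0
tcp_pos: [0.4691, 0.3518, 0.0418]
tool_rot: [-3.136, -0.002, 2.695]
ft_force: [-5.5, -13.9, 10.8]
width: 0.0206
grasp_force: 10.0
[ -5.51098335 -13.90335082  10.80262532] [-2.47968741e+00  1.11025289e+00  7.69322301e-04] 0.020551030038058627 154.4328740849257 [0.46906666 0.3518417  0.04181018]
```

```bash
python3 -m inch '[[0,0,4,-0.1,2.9,0,0.15],[0,0,8,-0.4,5.8,0,0.15],[0,0,8,-0.4,5.8,0,0.15]]' 10
python3 fit.py | tail -3
```

```text
time_s: 22.38
tcp_pos: [0.4716, 0.3557, 0.0414]
tool_rot: [-3.134, -0.002, 2.556]
ft_force: [-5.1, -20.5, 10.0]
width: 0.0292
grasp_force: 10.0
hub 531 [-2.1  2.1]
orange 0 
green dir from hub nanfit.py:23: RuntimeWarning: Mean of empty slice.
  gd=pts['green'].mean(0)-h; print('green dir from hub',np.arctan2(-gd[1],gd[0]))
  ret = um.true_divide(
```

```bash
python3 -m inch '[[0,0,0,0,0,0,0.5],[0,0,0,0,0,0,0.5],[0,0,0,0,0,0,0.5],[0,0,0,0,0,-40,0.5],[0,0,0,0,0,-90,0.5],[0,0,0,20,0,-135,0.5],[0,0,0,20,0,-135,0.5]]' 10
python3 ball.py; python3 - <<'E'
from needle import *
read('scene',D0,np.arange(12,18,1.),2)
E
```

```text
time_s: 23.3
tcp_pos: [0.4571, 0.3713, 0.18]
tool_rot: [3.136, 0.002, 2.558]
ft_force: [0.2, 0.3, -0.7]
width: 0.0473
grasp_force: 0.0
[291 238  26  26 507] [303.81854043 250.26035503] [0.4666 0.3533 0.052 ]
[0.45680152 0.37054742 0.17793983] [1.79838433e+02 6.21476237e-02 1.46540171e+02]
scene a=0.04 sd 0.05 top [54.32  0.   12.    0.  ]
```

```bash
python3 - <<'E'
from h import *
print(totool([.450,.3284,.042]))
E
python3 -m inch '[[0,0,0,0,-20,0,0],[0,0,0,-18,-39,20,0],[0,0,0,-18,-39,70,0],[0,0,0,-18,-39,110,0],[0,0,0,-18,-39,136,0],[0,0,0,-18,-39,136,0]]' 10
```

```text
[-17.42290197 -38.4148895  134.58573887]
time_s: 24.15
tcp_pos: [0.4491, 0.3264, 0.0379]
tool_rot: [-3.137, -0.003, 2.556]
ft_force: [-0.2, -0.3, 0.3]
width: 0.0002
grasp_force: 0.0
```

```bash
python3 -m inch '[[0,0,0,0,4,0,0],[0,0,0,0,8,0,0],[0,0,0,0,10,0,0],[0,0,0,0,10,0,0]]' 10
python3 -m inch '[[0,0,0,0,2,0,0],[0,0,0,0,4,0,0],[0,0,0,0,4,0,0]]' 10
python3 ball.py
```

```text
time_s: 24.65
tcp_pos: [0.456, 0.336, 0.0411]
tool_rot: [3.141, 0.0, 2.557]
ft_force: [-0.1, 1.3, -0.2]
width: 0.0005
grasp_force: 0.0
time_s: 25.02
tcp_pos: [0.4573, 0.3382, 0.0406]
tool_rot: [-3.139, -0.001, 2.557]
ft_force: [-2.7, -6.4, 4.7]
width: 0.0001
grasp_force: 3.9
[339 282  40  15 451] [357.55654102 290.10643016] [0.4621 0.3579 0.052 ]
[0.45723854 0.33815995 0.0406262 ] [-1.79848827e+02 -4.57818552e-02  1.46487258e+02]
```

```bash
python3 -m inch '[[0,0,0,0,1.5,0,0],[0,0,0,0,3,0,0],[0,0,0,0,3,0,0],[0,0,0,0,3,0,0]]' 10
```

```text
time_s: 25.58
tcp_pos: [0.4573, 0.3387, 0.0405]
tool_rot: [-3.134, -0.002, 2.557]
ft_force: [-7.1, -19.5, 12.0]
width: 0.0005
grasp_force: 10.8
```

The lever holds 20 N without moving, so it is at its stop. I'll back off, go up and check the needle and cork.

```bash
python3 -m inch '[[0,0,0,0,-12,0,0],[0,0,0,0,-15,0,0],[0,0,0,0,-15,-50,0],[0,0,0,0,-15,-110,0],[0,0,9,0,-15,-170,0],[0,0,18,20,-15,-190,0],[0,0,27,-20,15,-190,0],[0,0,36,-60,45,-190,0],[0,0,42,-100,75,-190,0],[0,0,42,-100,75,-190,0]]' 10
python3 fit.py; python3 ball.py
python3 - <<'E'
from needle import *
read('scene',D0,np.arange(12,18,1.),2)
E
```

```text
time_s: 26.82
tcp_pos: [0.587, 0.3486, 0.2294]
tool_rot: [3.142, -0.0, 1.821]
ft_force: [-0.8, 0.1, 0.8]
width: 0.0004
grasp_force: 0.0
red 37 [10.3  0.7]
green 25 [20.8  1. ]
hub 20 [-2.   0.8]
orange 110 [14.2 15.8]
needle 0.009374719 line 5.3241577 0.75621456
green dir from hub -0.009987646563391697
[178 167  21  22 377] [188.30503979 177.47745358] [0.465  0.3537 0.052 ]
[0.5843233  0.34883658 0.22998471] [-1.79947490e+02 -4.93954713e-03  1.04501369e+02]
scene a=0.04 sd 0.05 top [54.52  0.   12.    0.  ]
```

```bash
python3 -c "
from cell import manip
print(manip.finish_job())"
```

```text
the job is handed in; nothing more can be done
None
```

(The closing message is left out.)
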